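# Trowel held level over the potting tub

### The job

Draw the broad garden trowel (the tool with the wide scoop-shaped blade, not the narrow trowel or the fork) up out of its slot in the tool rack. Turn it level with its hollow side up and hold it still with its blade over the middle of the tub, clear above the rim and without the trowel ever touching the tub, so that a pupil can lay a seedling on it. Finish while still holding it there; leave the other two tools in the rack and the cups and the pot where they stand.

Things in the scene. Friction and masses are not known exactly. Their poses are not given: they have to be found in the camera images.
- trowel_grip (a point): Grip point of the broad trowel: on the axis of its round handle (27 mm thick here), 42 mm from the free end; the balance point is about 85 mm from here towards the tip. Axes of the trowel: x along it from handle to tip, y across the blade, z out of the hollow side. At the start x points down and away from the rack's front, 30 degrees from vertical, and z points up and away.
- trowel_blade (a point): Middle of the broad trowel's blade, on its hollow face: 156 mm along x from the grip point and 15 mm below it in the trowel's own z. Same axes.
- trowel_tip (a point): Tip of the broad trowel's blade: 218 mm along x from the grip point and 16.5 mm below it in the trowel's own z. Same axes.
- rack: Fixed plywood rack, 312 mm wide (y), x from -120 to +85 mm, 178 mm high at its end cheeks. Origin on the table below the middle slot's tip rest, z up; its front (-x) is where the handles lean to. Three equal slots 92 mm apart along y, 84 x 26 mm, leaning 30 degrees. Tips rest 40 mm above the table, the slotted rail's top is 111 mm from the tips along a tool, handles end 274 mm up.
- tub_rim (a point): Centre of the tub's mouth, at rim height, 132 mm above the table. Fixed round grey tub, 314 mm over the rim (two low side lugs reach 177 mm from the centre), holding potting mix about 40 mm below the rim.
- tub: The same tub; origin on the table under its centre, z up.
- narrow_grip (a point): Grip point (42 mm from the free end of the handle) of the narrow trowel, a hand tool of the same make: ash handle 100 mm long and 27 mm thick, with a dished blade 130 mm long and 48 mm wide. Stays in the rack. Axes as the broad trowel's.
- fork_grip (a point): Grip point (42 mm from the free end of the handle) of the hand fork, a hand tool of the same make: ash handle 100 mm long and 27 mm thick, with three tines, 68 mm over all. Stays in the rack. Axes as the broad trowel's.
- white_cup_mid (a point): Bystander: white plastic cup, 100 mm high, 72 mm at the rim; point half-way up its axis, z up.
- blue_cup_mid (a point): Bystander: blue plastic cup, 100 mm high, 76 mm at the rim; point half-way up its axis, z up.
- nursery_pot_mid (a point): Bystander: empty square terracotta-brown plastic nursery pot, 83 mm wide, 85 mm high; point half-way up its axis, z up.
- trowel: Broad trowel, steel with ash handle, 260 mm long, 0.2 kg: handle 100 mm, cranked 10 mm neck, dished blade 125 x 76 mm, 14 mm deep. Origin at the tip on the blade's back: 218 mm along x from the grip point and 18 mm below it in its own z. It may stand in any of the three slots and comes free when pulled 115 mm along its own -x.

How it is judged:
By the outcome, as a careful person would: the job done as asked, in the order asked, and still so for the second after the job is handed in, while the arm keeps its last pose, push and grip.
It also fails if it takes over 45 s, if anything falls off the work surface, if the arm or the gripper's body presses on something with over 40 N, if the wrist force passes 120 N, or if a joint passes its speed limit or range.

### The arm

A 6-joint arm with a two-finger parallel gripper is mounted at the origin on the work surface. World frame = base frame: x ahead of the robot, y to its left, z up, the work surface at z = 0. Lengths are in mm, angles in rad, forces in N, time in s.
With the tool pointing down it reaches from about 350 to 975 mm from the base axis. Payload 7.1 kg.
Tool frame: the origin (TCP) lies on the centre line of the jaws, within the pads' length; the fingertips stand 17 mm ahead of it and the grasp point (between the pads) lies 2 mm behind it; z points along the fingers, y is the direction in which the jaws open and shut (so a half turn about z gives the same grasp; the last joint's range is limited). The gripper opens to 88 mm and grips with 3 to 60 N. Pads are 20 mm wide; open, the fingers measure 115 mm over their backs; the gripper's body (75 mm by 178 mm) begins 61 mm behind the grasp point.
Start: joints at [-1.167, 0.423, 1.63, -0, 1.089, -0.019], TCP at [256.462, -569.94, 239.675] pointing down, gripper open.
Joint ranges: [-3, 3], [-0.9, 2.11], [0.09, 2.58], [-1.31, 4.45], [0.11, 2.69], [-2.54, 2.54]. Speed limits (rad/s): [2.39, 2.39, 3.01, 3.14, 3.14, 3.14].

### API

Orientations are given as a rotation vector (axis times angle).
In Python, from workcell import ctrl, imaging, workorder gives the robot as it stands. The module is installed in compiled form; this text tells all that it offers.
- The arm moves only by the shell command python3 -m crank 'ROWS' [OPENING]. ROWS is JSON, a list of rows, each an object with "travel": the shift along the tool's x, y, z as a fraction of full scale, a list of three; "turn": the turn about the tool's z as a fraction of full scale. In form: [{"travel": [dx, dy, dz], "turn": turn}, ...]. A call has 1 to 20 rows; each row shifts and turns the pose as measured when the row begins, along the tool's axes as they then stand; what a row does not reach is not made up. Full scale, the value 1, is 5 cm for a shift and 0.1 rad for a turn. A row lasts 1/10 s, in which the tool goes at most 50 mm and 8.59 degrees, less where a joint would pass 70% of its speed; a pose out of reach is approached as far as the arm can. A call with a number of a shift or a turn outside -1 to 1 is refused whole. A call with a gripper value outside its range is refused whole. OPENING is the gripper command: -1 is shut, 1 is fully open, values between are in proportion, set as the call begins (- or left out, the last holds). The fingers move at their own pace and stop on an object; the grip force is fixed at half the most. Time passes only in rows, so rows that do not move let the fingers close. It gives the time, the measured TCP pose, the force and the opening at its end, in the units of the state.
- ctrl.get_obs(): the state, without advancing time (a new reading comes with each control period).
- imaging.get_image(name): name is "side" or "top"; returns the picture (420x560x3 uint8, blue, green, red); there is no depth.
- imaging.camera_info(name): a dict with "camera_matrix" (3x3 intrinsics, pixels), "k1" (the pictures are not rectified: a ray, as slopes to the right and down, at radius r is drawn at 1 + k1 r^2 times it, then the intrinsics apply), "rvec" (rotation vector, rad) and "tvec" (3), from world to camera coordinates, as OpenCV has them. Camera axes: x right, y down, z forward; pixel columns grow to the right and rows downward; lengths in mm; the calibration is good to about 2 mm. A picture is of the moment at which its call begins. camera_info takes no time and is no camera call.
- workorder.close_job(): hands the job in, once; it reports no verdict.
The state is a dict: "t": time; "qpos": joint angles; "qvel": joint speeds; "joint_torque": joint torques, N m; "ee_pos": TCP position; "orientation": TCP orientation; "ft_force": force on the tool from outside, world axes, zero at the start; "moment": the same for the moment, N m; "width": finger opening in mm.
Only numpy, scipy, OpenCV 4.12 (cv2) and the standard library are available. Lean on these libraries where they do the work, as an engineer would, in place of code of your own. Each camera call takes 0.05 s, during which the arm holds its last target.

## Working session

There is one attempt and no reset: what is moved stays moved. The work goes in short steps, Python scripts to look and compute and a shell command to move; the robot and the scene stay as the last step left them, time stands still between calls to the robot, and variables do not carry over. Pictures are saved under pics/ and viewed, and the job is handed in when it is done.

```bash
mkdir -p pics; python3 - <<'E'
from workcell import ctrl, imaging
import cv2,json,numpy as np
o=ctrl.get_obs(); print({k:np.round(v,3).tolist() for k,v in o.items()})
for n in("top","side"):
    cv2.imwrite(f"pics/{n}0.png",imaging.get_image(n)); print(n,imaging.camera_info(n))
E
```

```text
{'t': 0.0, 'qpos': [-1.167, 0.424, 1.631, 0.0, 1.089, -0.019], 'qvel': [0.001, 0.001, -0.001, -0.0, 0.002, -0.001], 'joint_torque': [0.005, -54.46, -27.366, 0.064, 0.023, -0.0], 'ee_pos': [256.267, -569.469, 238.931], 'orientation': [-3.07, -0.659, 0.0], 'ft_force': [1.073, 0.929, 0.249], 'moment': [-0.011, -0.054, 0.002], 'width': 87.976}
top {'camera_matrix': array([[444.40280319,   0.        , 287.49008322],
       [  0.        , 444.40280319, 206.38892145],
       [  0.        ,   0.        ,   1.        ]]), 'k1': 0.040903568258830764, 'rvec': array([ 2.19559841, -2.16042742,  0.10468589]), 'tvec': array([ -38.29834631,  495.09274741, 1303.54114376])}
side {'camera_matrix': array([[402.61873531,   0.        , 286.13844643],
       [  0.        , 402.61873531, 211.82593802],
       [  0.        ,   0.        ,   1.        ]]), 'k1': -0.05442790229502386, 'rvec': array([ 0.5794469 , -2.46538468,  1.40777902]), 'tvec': array([405.23106723, 228.3296446 , 718.98743657])}
```

View pics/top0.png

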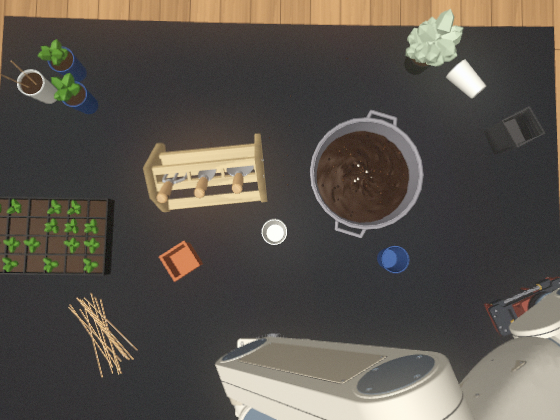

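View pics/side0.png

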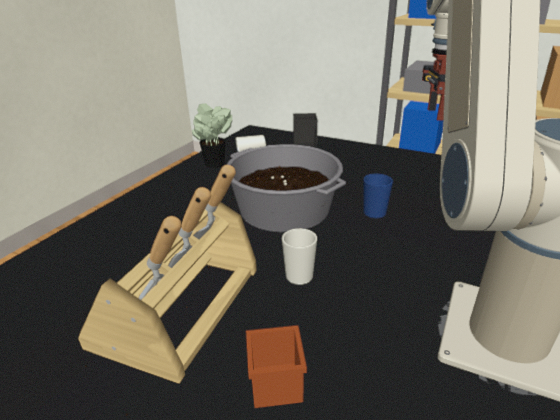

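```bash
cat > h.py <<'E'
import cv2,numpy as np
from workcell import imaging,ctrl
def cam(n):
    c=imaging.camera_info(n);R=cv2.Rodrigues(c['rvec'])[0];return c['camera_matrix'],np.array([c['k1'],0,0,0,0.]),c['rvec'],R,c['tvec']
def ray(n,u,v):
    K,d,r,R,t=cam(n);p=cv2.undistortPointsIter(np.array([[[u,v]]],float),K,d,None,None,(3,100,1e-12))[0,0]
    D=R.T@np.array([p[0],p[1],1]);return -R.T@t,D/np.linalg.norm(D)
def onz(n,u,v,z):
    C,D=ray(n,u,v);return C+D*(z-C[2])/D[2]
def tri(a,b):
    C1,D1=ray('top',*a);C2,D2=ray('side',*b)
    s=np.linalg.lstsq(np.c_[D1,-D2],C2-C1,rcond=None)[0];P,Q=C1+s[0]*D1,C2+s[1]*D2
    return (P+Q)/2,np.linalg.norm(P-Q)
def proj(n,P):
    K,d,r,R,t=cam(n);return cv2.projectPoints(np.array(P,float).reshape(-1,3),r,t,K,d)[0].reshape(-1,2)
E
python3 - <<'E'
import cv2,numpy as np
a=cv2.imread('pics/top0.png')[125:220,135:275];b=cv2.imread('pics/side0.png')[150:380,70:270]
cv2.imwrite('pics/top0z.png',cv2.resize(a,None,fx=5.5,fy=5.5,interpolation=3));cv2.imwrite('pics/side0z.png',cv2.resize(b,None,fx=2.6,fy=2.6,interpolation=3))
E
```

```text
(no output)
```

View pics/top0z.png

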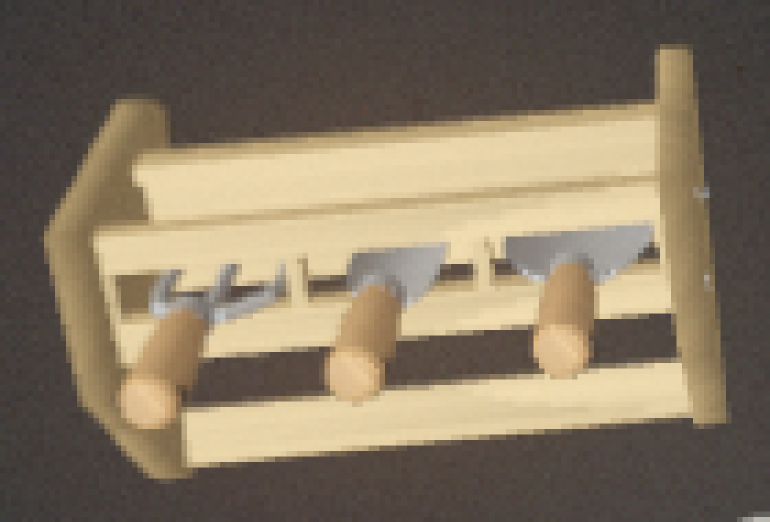

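View pics/side0z.png

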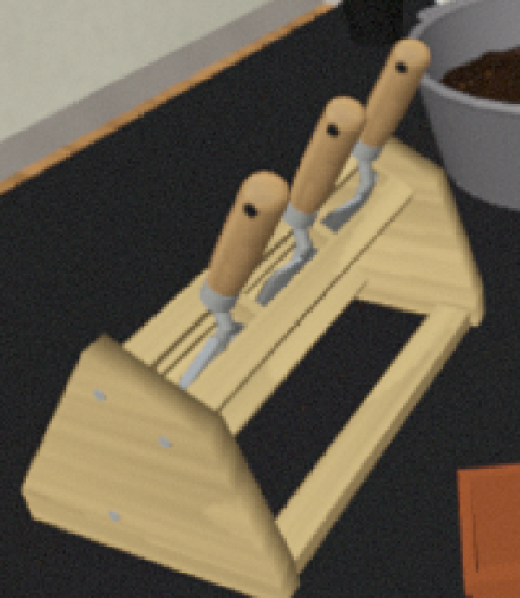

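```bash
python3 - <<'E'
from h import *
np.set_printoptions(precision=1,suppress=True)
E=[onz('top',u,v,268) for u,v in((237.2,188.6),(199.9,193.2),(162.3,198.1))]
for e in E:print(e,proj('side',e))
print([np.linalg.norm(E[i]-E[i+1]) for i in(0,1)])
ey=E[0]-E[2];ey/=np.linalg.norm(ey);print('axis',ey,np.degrees(np.arctan2(ey[1],ey[0])))
# cheek tops etc; world directions
print('origin cams',ray('top',280,210)[0],ray('side',280,210)[0])
# handle end top in side zoom
for p in((405,48),(345,103),(268,180)): print((70+p[0]/2.6,150+p[1]/2.6))
im=cv2.imread('pics/top0.png')
# tub rim at z=132
m=cv2.inRange(cv2.cvtColor(im,cv2.COLOR_BGR2HSV),(0,0,90),(179,60,190));m[:,:300]=0;m[:,430:]=0;m[:105]=0;m[240:]=0
c=max(cv2.findContours(m,0,2)[0],key=cv2.contourArea);print(cv2.boundingRect(c),cv2.contourArea(c))
P=np.array([onz('top',*q,132)[:2] for q in c.reshape(-1,2).astype(float)])
w=np.ones(len(P),bool)
for i in range(6):
    A=np.c_[2*P[w],np.ones(w.sum())];s=np.linalg.lstsq(A,(P[w]**2).sum(1),rcond=None)[0];r=np.sqrt(s[2]+s[0]**2+s[1]**2)
    w=abs(np.hypot(*(P-s[:2]).T)-r)<5
print('tub',s[:2],r,w.sum())
for n,q,z in(('white',(274.5,231),100),('blue',(396,259),100),('pot',(180,260),85),('whitelying',(467,80),0)):print(n,onz('top',*q,z))
E
```

```text
[514.9  94.1 268. ] [[229.9 171.3]]
[502.1 184.2 268. ] [[205.  194.1]]
[488.6 274.3 268. ] [[174.3 222.9]]
[np.float64(90.98342780282911), np.float64(91.14542375043474)]
axis [ 0.1 -1.   0. ] -81.69579233209231
origin cams [ 376.2  -23.4 1343. ] [125.6 630.2 566. ]
(225.76923076923077, 168.46153846153845)
(202.69230769230768, 189.6153846153846)
(173.0769230769231, 219.23076923076923)
(310, 110, 114, 128) 10317.0
tub [ 583.1 -244.5] 154.94098305336988 136
white [419.    5.3 100. ]
blue [ 347.  -333.3  100. ]
pot [334.4 268.5  85. ]
whitelying [ 899.1 -579.2    0. ]
```

```bash
python3 - <<'E'
from h import *
np.set_printoptions(precision=1,suppress=True)
a=cv2.imread('pics/top0.png')[150:200,215:260];b=cv2.imread('pics/side0.png')[155:240,200:250]
cv2.imwrite('pics/tz.png',cv2.resize(a,None,fx=12,fy=12,interpolation=0));cv2.imwrite('pics/sz.png',cv2.resize(b,None,fx=7,fy=7,interpolation=0))
for i,(n,x0,y0) in enumerate((('top',215,155),('side',200,155))):
    im=cv2.imread(f'pics/{n}0.png');hsv=cv2.cvtColor(im,cv2.COLOR_BGR2HSV)
    print(n,'handle px hsv',hsv[180,238] if i==0 else hsv[190,222],'rail',hsv[168,210] if i==0 else hsv[290,210])
for e in((237.2,188.6,225.5,170),):print(tri(e[:2],e[2:]))
E
```

```text
top handle px hsv [ 16 109 175] rail [ 20  70 227]
side handle px hsv [ 17 121 143] rail [90  7 38]
(array([518. ,  96. , 270.3]), np.float64(7.8685797925602134))
```

View pics/tz.png

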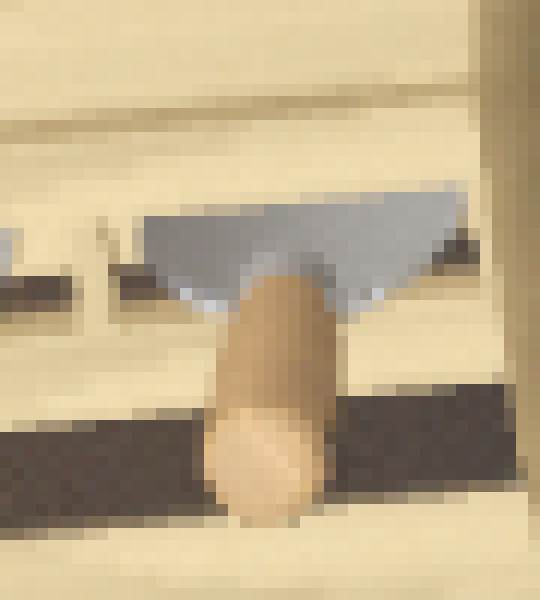

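View pics/sz.png

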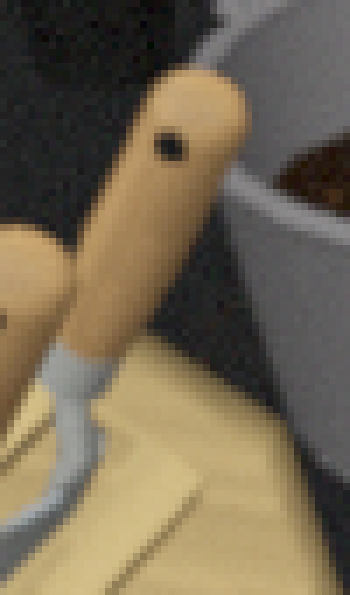

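```bash
python3 - <<'E'
from h import *
np.set_printoptions(precision=1,suppress=True)
e=tri((237.1,188.8),(228.6,168.8));print(e)
rx=np.array([np.cos(np.radians(8.3)),np.sin(np.radians(8.3)),0]);X=rx*.5+np.array([0,0,-np.cos(np.radians(30))]);Z=rx*np.cos(np.radians(30))+[0,0,.5]
E=onz('top',237.1,188.8,272);print(E)
for s in (0,16,42,100):
    P=E+X*s;print(s,P,proj('top',P),proj('side',P))
# tub check from side, centre
print(proj('side',[583,-244.5,132]),proj('side',[[583-157,-244.5,132],[583+157,-244.5,132],[583,-87.5,132],[583,-401,132]]))
# rack cheeks: top outline at z=0?
for u,v in((258,135),(266,201),(168,211),(145,160)):print(onz('top',u,v,0))
# yaw
o=ctrl.get_obs();R=cv2.Rodrigues(o['orientation'])[0];print(R)
E
```

```text
(array([515. ,  94.6, 272.9]), np.float64(2.9138173213544927))
[513.9  93.9 272. ]
0 [513.9  93.9 272. ] [[237.1 188.8]] [[230.2 169.3]]
16 [521.8  95.  258.1] [[237.3 186.3]] [[226.8 175.8]]
42 [534.7  96.9 235.6] [[237.6 182.4]] [[221.5 186.1]]
100 [563.4 101.1 185.4] [[238.3 174.3]] [[210.4 207.5]]
[[284.  165.2]] [[339.6 176. ]
 [234.5 155.7]
 [253.6 189.6]
 [308.1 145.9]]
[716.5  63.7   0. ]
[513.   35.1   0. ]
[477.8 329.9   0. ]
[632.2 405.3   0. ]
[[ 0.9  0.4 -0. ]
 [ 0.4 -0.9  0. ]
 [ 0.  -0.  -1. ]]
```

```bash
cat >> h.py <<'E'
def go(x,y,z,yawdeg=None):
    "remaining shift in tool axes, full-scale units (50mm), and turn in units of 0.1rad"
    o=ctrl.get_obs();R=cv2.Rodrigues(np.array(o['orientation']))[0];p=np.array(o['ee_pos'])
    d=R.T@(np.array([x,y,z])-p);yaw=np.degrees(np.arctan2(R[1,0],R[0,0]))
    print('t',round(o['t'],2),'pos',p.round(1),'yaw',round(yaw,2),'tilt',np.degrees(np.arccos(-R[2,2])).round(2),'w',np.round(o['width'],1),'F',np.round(o['ft_force'],1),'M',np.round(o['moment'],2))
    print('units',(d/50).round(2),'mm',d.round(1),'turn',None if yawdeg is None else round(np.radians(yaw-yawdeg)*10,2))
E
python3 -m crank '[{"travel":[0,0,-0.8],"turn":0.9},{"travel":[0,0,-0.8],"turn":0.9},{"travel":[0,0,-0.8],"turn":0.9}]' 1
python3 -c "
from h import *
go(538.7,97,226,8.3);go(538.7,97,350,8.3)"
```

```text
t: 0.4
ee_pos: [254.7, -566.0, 353.5]
orientation: [-3.116, -0.225, 0.01]
ft_force: [0.4, -0.8, -0.5]
width: 87.5
t 0.4 pos [ 254.7 -566.   353.5] yaw 8.26 tilt 1.08 w 87.5 F [ 0.4 -0.8 -0.5] M [-0.02  0.05  0.01]
units [  7.54 -12.26   2.74] mm [ 376.9 -612.9  136.9] turn -0.01
t 0.4 pos [ 254.7 -566.   353.5] yaw 8.26 tilt 1.08 w 87.5 F [ 0.4 -0.8 -0.5] M [-0.02  0.05  0.01]
units [  7.53 -12.3    0.26] mm [ 376.3 -615.2   12.9] turn -0.01
```

```bash

python3 -m crank '[{"travel":[0.5,-0.82,0],"turn":0},{"travel":[0.5,-0.82,0],"turn":0},{"travel":[0.5,-0.82,0],"turn":0},{"travel":[0.5,-0.82,0],"turn":0},{"travel":[0.5,-0.82,0],"turn":0},{"travel":[0.5,-0.82,0],"turn":0},{"travel":[0.5,-0.82,0],"turn":0},{"travel":[0.5,-0.82,0],"turn":0},{"travel":[0.5,-0.82,0],"turn":0},{"travel":[0.5,-0.82,0],"turn":0}]' 
python3 -c "
from h import *
go(538.7,97,350,8.3)"
```

```text
t: 1.4
ee_pos: [449.1, -116.3, 361.6]
orientation: [-3.128, -0.204, 0.003]
ft_force: [1.1, -0.4, -0.3]
width: 87.7
t 1.4 pos [ 449.1 -116.3  361.6] yaw 7.47 tilt 0.41 w 87.7 F [ 1.1 -0.4 -0.3] M [ 0.01 -0.05 -0.01]
units [ 2.33 -3.99  0.26] mm [ 116.6 -199.7   12.8] turn -0.14
```

```bash

python3 -m crank '[{"travel":[0.47,-0.8,0.05],"turn":-0.03},{"travel":[0.47,-0.8,0.05],"turn":-0.03},{"travel":[0.47,-0.8,0.05],"turn":-0.03},{"travel":[0.47,-0.8,0.05],"turn":-0.03},{"travel":[0.35,-0.6,0],"turn":-0.03},{"travel":[0,0,0],"turn":0}]' 
python3 -c "
from h import *
go(538.7,97,226,8.3)
for n in('top','side'):cv2.imwrite(f'pics/{n}1.png',imaging.get_image(n))"
```

```text
t: 2.0
ee_pos: [535.8, 101.5, 351.2]
orientation: [-3.125, -0.238, 0.004]
ft_force: [-0.2, -0.9, -0.2]
width: 87.7
t 2.0 pos [535.8 101.5 351.2] yaw 8.71 tilt 0.45 w 87.7 F [-0.2 -0.9 -0.2] M [0.02 0.01 0.07]
units [0.05 0.12 2.5 ] mm [  2.5   5.8 125.1] turn 0.07
```

View pics/side1.png

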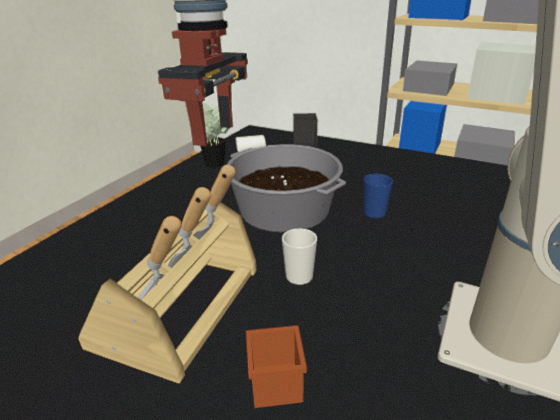

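The open gripper hangs above the broad trowel: its fingertips are at about (200,140) and (226,125), and the handle end is at (229,169). I'll descend.

```bash

python3 -m crank '[{"travel":[0.05,0.12,0.4],"turn":0.07},{"travel":[0,0,0.4],"turn":0},{"travel":[0,0,0.4],"turn":0},{"travel":[0,0,0.3],"turn":0},{"travel":[0,0,0.2],"turn":0},{"travel":[0,0,0],"turn":0}]' 
python3 -c "
from h import *
go(538.7,97,226,8.3)"
```

```text
t: 2.7
ee_pos: [535.0, 84.8, 264.1]
orientation: [-3.13, -0.211, 0.006]
ft_force: [0.7, -0.0, -0.3]
width: 87.9
t 2.7 pos [535.   84.8 264.1] yaw 7.71 tilt 0.34 w 87.9 F [ 0.7 -0.  -0.3] M [ 0.04  0.   -0.01]
units [ 0.11 -0.23  0.76] mm [  5.4 -11.4  38.1] turn -0.1
```

```bash

python3 -m crank '[{"travel":[0.1,-0.2,0],"turn":-0.08},{"travel":[0,0,0],"turn":0}]' 
python3 -c "
from h import *
go(538.7,97,226,8.3)"
```

```text
t: 2.9
ee_pos: [539.3, 94.9, 265.3]
orientation: [-3.13, -0.221, 0.004]
ft_force: [0.3, -0.2, -0.5]
width: 88.0
t 2.9 pos [539.3  94.9 265.3] yaw 8.08 tilt 0.29 w 88.0 F [ 0.3 -0.2 -0.5] M [0.01 0.02 0.03]
units [-0.   -0.04  0.79] mm [-0.2 -2.  39.3] turn -0.04
```

```bash

python3 -m crank '[{"travel":[0,-0.02,0.3],"turn":-0.03},{"travel":[0,0,0.3],"turn":0},{"travel":[0,0,0.15],"turn":0},{"travel":[0,0,0],"turn":0}]' 
python3 -c "
from h import *
go(538.7,97,226,8.3)
for n in('top','side'):cv2.imwrite(f'pics/{n}2.png',imaging.get_image(n)[100:300,120:340] if n=='side' else imaging.get_image(n))"
```

```text
t: 3.3
ee_pos: [541.8, 97.4, 230.6]
orientation: [-3.129, -0.229, -0.007]
ft_force: [-0.3, 0.1, -0.4]
width: 87.8
t 3.3 pos [541.8  97.4 230.6] yaw 8.36 tilt 0.37 w 87.8 F [-0.3  0.1 -0.4] M [0.05 0.04 0.  ]
units [-0.06 -0.    0.09] mm [-3.1 -0.   4.6] turn 0.01
```

View pics/side2.png

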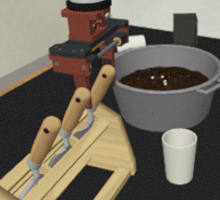

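```bash

python3 -m crank '[{"travel":[-0.07,0,0.06],"turn":0},{"travel":[0,0,0],"turn":0}]' 
python3 -m crank '[{"travel":[0,0,0],"turn":0},{"travel":[0,0,0],"turn":0},{"travel":[0,0,0],"turn":0},{"travel":[0,0,0],"turn":0},{"travel":[0,0,0],"turn":0},{"travel":[0,0,0],"turn":0},{"travel":[0,0,0],"turn":0}]' -1
python3 -c "
from h import *
go(538.7,97,226,8.3)"
```

```text
t: 3.6
ee_pos: [539.3, 97.1, 229.5]
orientation: [-3.128, -0.229, -0.012]
ft_force: [-0.6, -0.4, -0.1]
width: 87.7
t: 4.3
ee_pos: [539.8, 97.0, 230.5]
orientation: [-3.128, -0.228, -0.015]
ft_force: [-1.1, 0.0, 0.4]
width: 35.3
t 4.3 pos [539.8  97.  230.5] yaw 8.35 tilt 0.63 w 35.3 F [-1.1  0.   0.4] M [0.04 0.   0.03]
units [-0.02 -0.    0.09] mm [-1.1 -0.1  4.5] turn 0.01
```

```bash

python3 -m crank '[{"travel":[0,0,0],"turn":0},{"travel":[0,0,0],"turn":0},{"travel":[0,0,0],"turn":0},{"travel":[0,0,0],"turn":0}]' -1
python3 -c "
from h import *
go(538.7,97,226,8.3)"
```

```text
t: 4.7
ee_pos: [539.8, 96.8, 230.5]
orientation: [-3.129, -0.228, -0.015]
ft_force: [-0.2, -0.7, 0.7]
width: 26.5
t 4.7 pos [539.8  96.8 230.5] yaw 8.34 tilt 0.62 w 26.5 F [-0.2 -0.7  0.7] M [-0.15 -0.03 -0.07]
units [-0.02 -0.01  0.09] mm [-1.2 -0.3  4.5] turn 0.01
```

```bash

python3 -m crank '[{"travel":[-0.1,0,-0.17],"turn":0},{"travel":[-0.15,0,-0.26],"turn":0},{"travel":[-0.15,0,-0.26],"turn":0},{"travel":[-0.15,0,-0.26],"turn":0}]' 
python3 -c "
from h import *
go(539.8-65*.99,97-9.4,230.5+113,8.3)
for n in('top','side'):cv2.imwrite(f'pics/{n}3.png',imaging.get_image(n))"
```

```text
t: 5.1
ee_pos: [510.6, 92.5, 279.8]
orientation: [-3.128, -0.228, -0.014]
ft_force: [1.3, 0.2, -2.7]
width: 26.4
t 5.1 pos [510.6  92.5 279.8] yaw 8.34 tilt 0.6 w 26.4 F [ 1.3  0.2 -2.7] M [ 0.08 -0.35 -0.07]
units [-0.7  -0.01 -1.28] mm [-34.9  -0.5 -64.1] turn 0.01
```

View pics/side3.png

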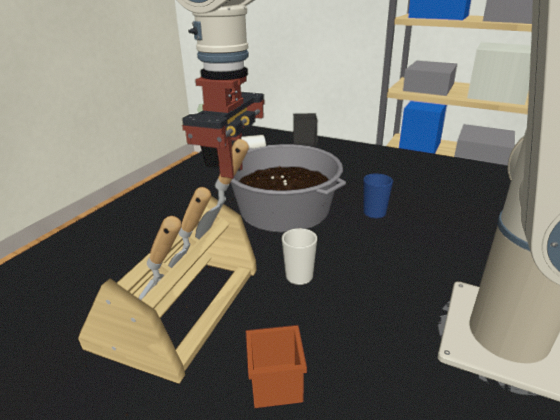

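The trowel is coming up out of its slot with its tilt held: the handle is at (238,155) and the blade at (210,220). I'll keep pulling.

```bash

python3 -m crank '[{"travel":[-0.15,0,-0.26],"turn":0},{"travel":[-0.15,0,-0.26],"turn":0},{"travel":[-0.15,0,-0.26],"turn":0},{"travel":[-0.15,0,-0.26],"turn":0},{"travel":[-0.15,0,-0.26],"turn":0},{"travel":[-0.12,0,-0.3],"turn":0},{"travel":[0,0,-0.5],"turn":0},{"travel":[0,0,-0.5],"turn":0},{"travel":[0,0,-0.2],"turn":0},{"travel":[0,0,0],"turn":0}]' 
python3 -c "
from h import *
go(420,-500,430,8.3)
for n in('top','side'):cv2.imwrite(f'pics/{n}4.png',imaging.get_image(n))"
```

```text
t: 6.2
ee_pos: [457.9, 84.2, 429.1]
orientation: [-3.128, -0.229, -0.009]
ft_force: [-0.2, -0.6, -2.6]
width: 26.4
t 6.2 pos [457.9  84.2 429.1] yaw 8.36 tilt 0.44 w 26.4 F [-0.2 -0.6 -2.6] M [0.03 0.07 0.02]
units [-2.45 11.45 -0.08] mm [-122.5  572.5   -4.2] turn 0.01
```

View pics/side4.png

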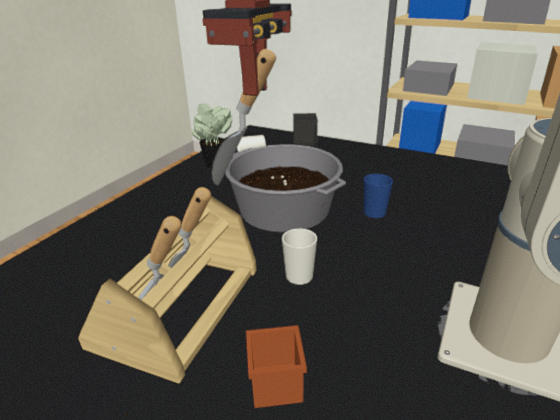

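View pics/top4.png

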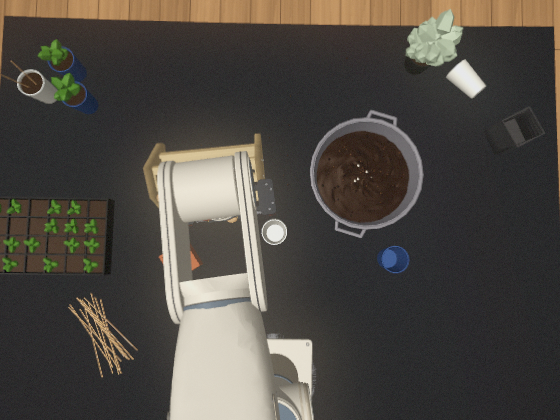

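```bash

python3 -m crank '[{"travel":[-0.06,0.3,0],"turn":0.05},{"travel":[-0.1,0.5,0],"turn":0.05},{"travel":[-0.13,0.7,0],"turn":0.1},{"travel":[-0.13,0.7,0],"turn":0.1},{"travel":[-0.13,0.7,0],"turn":0.1},{"travel":[-0.13,0.7,0],"turn":0.1},{"travel":[-0.13,0.7,0],"turn":0.1},{"travel":[-0.13,0.7,0],"turn":0.1},{"travel":[-0.13,0.7,0],"turn":0.1},{"travel":[-0.13,0.7,0],"turn":0.1}]' 
python3 -c "
from h import *
go(440,-540,430,0)"
```

```text
t: 7.3
ee_pos: [425.0, -247.3, 409.0]
orientation: [-3.127, -0.095, 0.036]
ft_force: [0.1, 0.2, -2.1]
width: 26.6
t 7.3 pos [ 425.  -247.3  409. ] yaw 3.49 tilt 1.5 w 26.6 F [ 0.1  0.2 -2.1] M [-0.    0.03 -0.02]
units [-0.07  5.85 -0.5 ] mm [ -3.3 292.7 -24.9] turn 0.61
```

```bash

python3 -m crank '[{"travel":[0,0.7,-0.1],"turn":0.08},{"travel":[0,0.7,-0.1],"turn":0.08},{"travel":[0,0.7,-0.1],"turn":0.08},{"travel":[0,0.7,-0.1],"turn":0.08},{"travel":[0,0.7,-0.1],"turn":0.08},{"travel":[0,0.6,0],"turn":0.08},{"travel":[0,0.6,0],"turn":0.08},{"travel":[0,0.3,0],"turn":0},{"travel":[0,0.1,0],"turn":0},{"travel":[0,0,0],"turn":0}]' 
python3 -c "
from h import *
go(440,-540,230,0)
for n in('top','side'):cv2.imwrite(f'pics/{n}5.png',imaging.get_image(n))"
```

```text
t: 8.3
ee_pos: [427.2, -513.2, 408.8]
orientation: [-3.106, 0.004, 0.071]
ft_force: [0.4, -0.1, -2.4]
width: 26.5
t 8.3 pos [ 427.2 -513.2  408.8] yaw -0.11 tilt 3.27 w 26.5 F [ 0.4 -0.1 -2.4] M [0.02 0.04 0.03]
units [0.42 0.66 3.54] mm [ 21.   32.9 177. ] turn -0.02
```

View pics/side5.png

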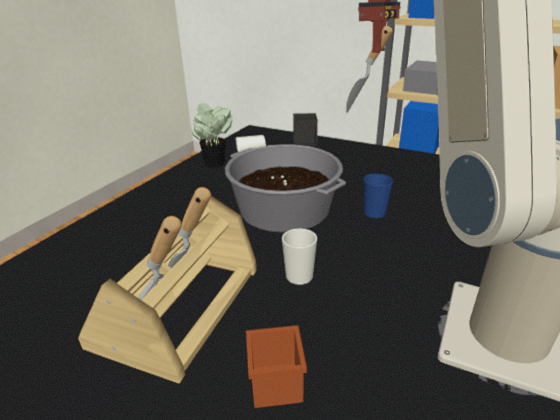

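View pics/top5.png

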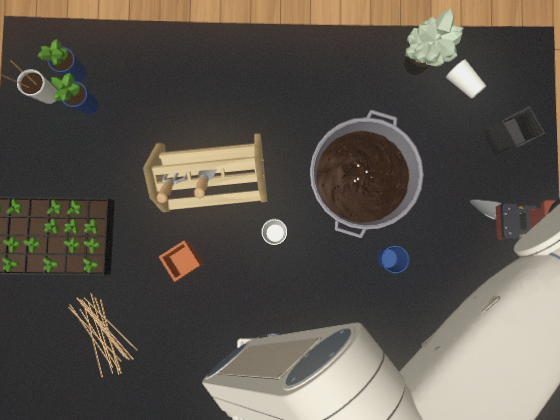

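```bash

python3 -c "
from h import *
print(proj('top',[[427,-513,409],[427+93,-513,211],[427+93,-513,0],[427,-540,0],[640,-540,20],[420,-540,20]]), proj('side',[[427,-513,409],[427+93,-513,211]]))
"; python3 -c "
import cv2
cv2.imwrite('pics/t5z.png',cv2.resize(cv2.imread('pics/top5.png')[150:280,430:560],None,fx=4.5,fy=4.5,interpolation=3))"
```

```text
[[519.53744654 226.2759625 ]
 [477.18209866 193.34195349]
 [446.91412726 201.65932439]
 [456.49816839 232.56099659]
 [457.81869626 161.40936017]
 [459.16349717 234.71879358]] [[378.95305046  44.8135428 ]
 [342.64481011 112.27338517]]
```

View pics/t5z.png

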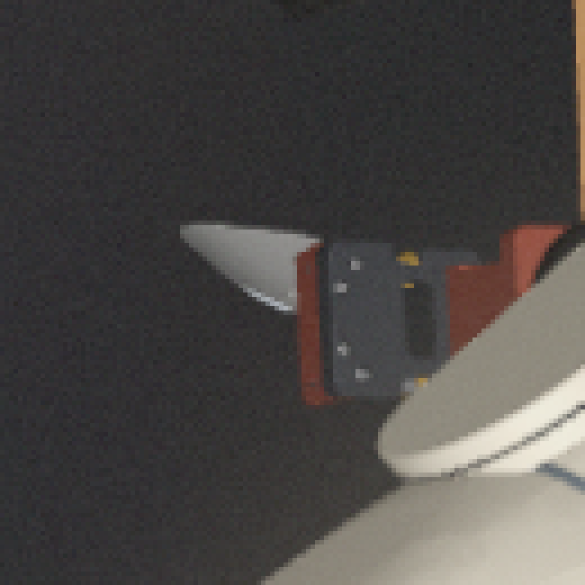

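```bash
cat >> h.py <<'E'
def tl():
    R=cv2.Rodrigues(np.array(ctrl.get_obs()['orientation']))[0];print('zaxis x,y deg',np.degrees(R[:2,2]).round(2),'joints',np.round(ctrl.get_obs()['qpos'],3))
E
python3 -c "
from h import *
tl()"
python3 -m crank '[{"travel":[0,0,0.5],"turn":0},{"travel":[0,0,0.5],"turn":0},{"travel":[0,0,0.5],"turn":0},{"travel":[0,0,0.4],"turn":0},{"travel":[0,0,0.2],"turn":0},{"travel":[0,0,0],"turn":0}]' 
python3 -c "
from h import *
tl()
go(440,-520,230,0)"
```

```text
zaxis x,y deg [-2.58  1.94] joints [-0.887  0.383  1.304 -0.014  1.51   0.686]
t: 9.0
ee_pos: [425.5, -502.2, 306.4]
orientation: [-3.111, -0.008, 0.063]
ft_force: [-0.3, 0.1, -2.5]
width: 26.7
zaxis x,y deg [-2.31  1.7 ] joints [-0.881  0.432  1.456 -0.013  1.302  0.688]
t 9.0 pos [ 425.5 -502.2  306.4] yaw 0.34 tilt 2.87 w 26.7 F [-0.3  0.1 -2.5] M [0.06 0.07 0.07]
units [0.35 0.4  1.5 ] mm [17.5 20.1 75.2] turn 0.06
```

```bash

python3 -m crank '[{"travel":[0.3,0.35,0.2],"turn":0.05},{"travel":[0,0,0.4],"turn":0},{"travel":[0,0,0.4],"turn":0},{"travel":[0,0,0.3],"turn":0},{"travel":[0,0,0],"turn":0}]' 
python3 -c "
from h import *
tl()
go(440,-520,230,0)
for n in('top','side'):cv2.imwrite(f'pics/{n}6.png',imaging.get_image(n))"
```

```text
t: 9.5
ee_pos: [442.0, -518.7, 246.4]
orientation: [-3.12, -0.004, 0.051]
ft_force: [-0.3, 0.5, -2.9]
width: 26.6
zaxis x,y deg [-1.89  1.23] joints [-0.878  0.516  1.462 -0.012  1.201  0.695]
t 9.5 pos [ 442.  -518.7  246.4] yaw 0.18 tilt 2.26 w 26.6 F [-0.3  0.5 -2.9] M [0.02 0.07 0.  ]
units [-0.03  0.03  0.33] mm [-1.5  1.6 16.4] turn 0.03
```

View pics/side6.png

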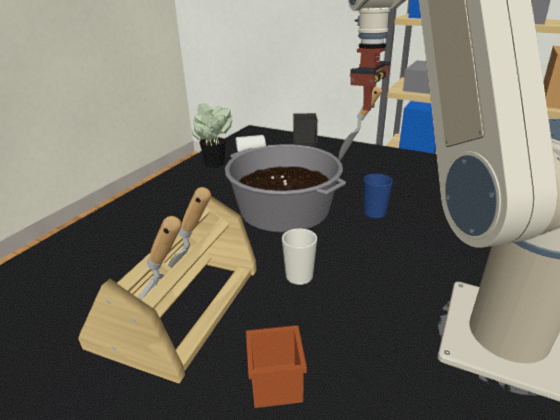

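View pics/top6.png

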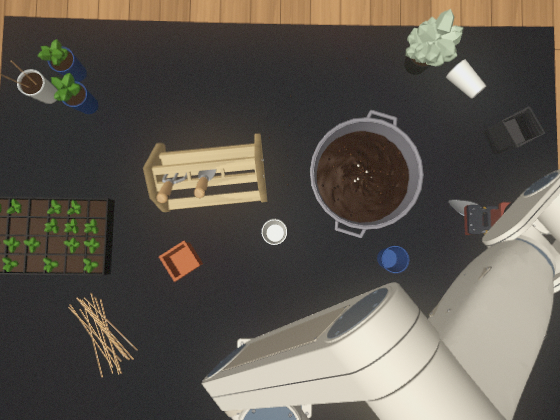

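```bash
python3 -c "
from h import *
for z in (30,50,70): print(onz('top',449,201,z))
T=tri((449,201),(341,160));print(T)
"; python3 -c "
import cv2
cv2.imwrite('pics/t6z.png',cv2.resize(cv2.imread('pics/top6.png')[160:260,400:560],None,fx=4.5,fy=4.5,interpolation=3))
cv2.imwrite('pics/s6z.png',cv2.resize(cv2.imread('pics/side6.png')[60:180,310:430],None,fx=4.5,fy=4.5,interpolation=3))"
```

```text
[ 518.85078109 -508.22222408   30.        ]
[ 516.67833122 -500.83770598   50.        ]
[ 514.50588136 -493.45318788   70.        ]
(array([ 513.37740587, -496.92037822,   62.50499715]), np.float64(4.128690705583287))
```

View pics/s6z.png

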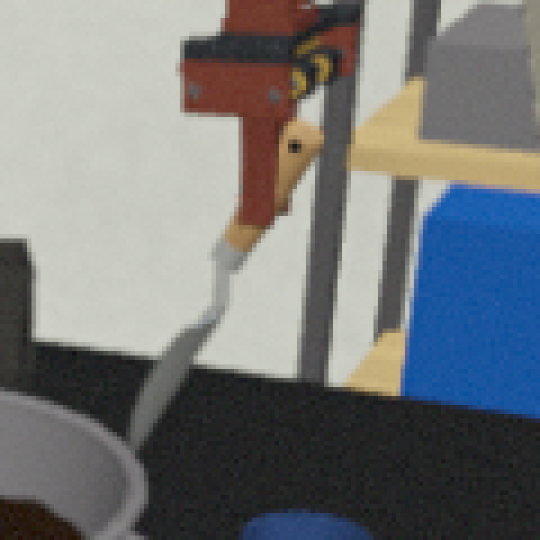

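```bash

python3 -m crank '[{"travel":[0,0.03,0.3],"turn":0.03},{"travel":[0,0,0.3],"turn":0},{"travel":[0,0,0.25],"turn":0},{"travel":[0,0,0.1],"turn":0},{"travel":[0,0,0],"turn":0}]' 
python3 -c "
from h import *
tl()
go(440-34,-520,184,0)"
```

```text
t: 10.1
ee_pos: [441.9, -521.4, 199.6]
orientation: [-3.125, 0.001, 0.044]
ft_force: [1.2, -0.4, -1.3]
width: 26.7
zaxis x,y deg [-1.63  0.91] joints [-0.88   0.563  1.497 -0.013  1.112  0.697]
t 10.1 pos [ 441.9 -521.4  199.6] yaw -0.03 tilt 1.87 w 26.7 F [ 1.2 -0.4 -1.3] M [0.05 0.05 0.05]
units [-0.71 -0.02  0.33] mm [-35.4  -1.1  16.6] turn -0.0
```

```bash

python3 -m crank '[{"travel":[-0.3,0,0.2],"turn":0},{"travel":[-0.34,0,0.2],"turn":0},{"travel":[-0.32,0,0.22],"turn":0},{"travel":[-0.3,0,0.24],"turn":0},{"travel":[-0.1,0,0.1],"turn":0}]' 
python3 -c "
from h import *
tl()
go(515-165,-520,135,0)
for n in('top','side'):cv2.imwrite(f'pics/{n}7.png',imaging.get_image(n))"
 python3 -c "
import cv2
cv2.imwrite('pics/s7z.png',cv2.resize(cv2.imread('pics/side7.png')[60:200,310:450],None,fx=4,fy=4,interpolation=3))"
```

```text
t: 10.6
ee_pos: [374.2, -523.8, 158.0]
orientation: [-3.134, -0.001, 0.033]
ft_force: [-1.0, 1.2, 2.2]
width: 26.3
zaxis x,y deg [-1.19  0.45] joints [-0.963  0.553  1.627 -0.015  0.98   0.615]
t 10.6 pos [ 374.2 -523.8  158. ] yaw 0.05 tilt 1.28 w 26.3 F [-1.   1.2  2.2] M [ 0.52 -0.11  0.12]
units [-0.47 -0.07  0.47] mm [-23.7  -3.7  23.6] turn 0.01
```

View pics/s7z.png

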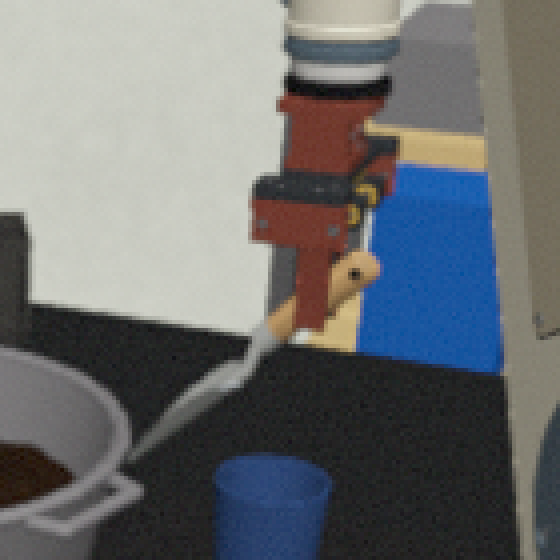

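View pics/top7.png

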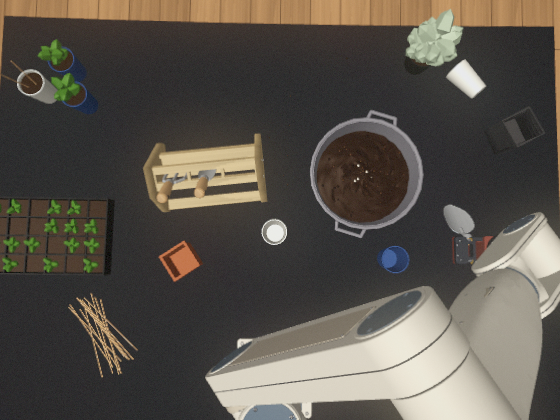

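```bash

python3 -m crank '[{"travel":[-0.24,-0.03,0.22],"turn":0},{"travel":[-0.24,-0.03,0.26],"turn":0},{"travel":[-0.22,0,0.3],"turn":0},{"travel":[-0.2,0,0.32],"turn":0},{"travel":[-0.1,0,0.2],"turn":0}]' 
python3 -c "
from h import *
tl()
go(515-202,-522,71,0)"
```

```text
t: 11.2
ee_pos: [325.8, -524.1, 96.8]
orientation: [3.14, 0.006, -0.025]
ft_force: [-2.9, 0.1, 1.3]
width: 26.6
zaxis x,y deg [-0.91 -0.08] joints [-1.027  0.6    1.723 -0.019  0.826  0.553]
t 11.2 pos [ 325.8 -524.1   96.8] yaw 0.22 tilt 0.92 w 26.6 F [-2.9  0.1  1.3] M [0.17 0.1  0.07]
units [-0.25 -0.04  0.52] mm [-12.3  -2.2  26. ] turn 0.04
```

```bash

python3 -m crank '[{"travel":[-0.15,-0.03,0.3],"turn":0.02},{"travel":[-0.12,0,0.3],"turn":0},{"travel":[-0.1,0,0.3],"turn":0},{"travel":[-0.05,0,0.25],"turn":0},{"travel":[0,0,0.1],"turn":0},{"travel":[0,0,0],"turn":0}]' 
python3 -c "
from h import *
tl()
go(515-213,-522,23,0)
for n in('top','side'):cv2.imwrite(f'pics/{n}8.png',imaging.get_image(n))"
 python3 -c "
import cv2
cv2.imwrite('pics/s8z.png',cv2.resize(cv2.imread('pics/side8.png')[60:220,310:450],None,fx=3.7,fy=3.7,interpolation=3))"
```

```text
t: 11.8
ee_pos: [305.0, -524.1, 31.3]
orientation: [3.138, 0.004, -0.022]
ft_force: [-0.6, 0.6, -0.2]
width: 26.6
zaxis x,y deg [-0.81 -0.21] joints [-1.057  0.689  1.761 -0.022  0.695  0.529]
t 11.8 pos [ 305.  -524.1   31.3] yaw 0.13 tilt 0.84 w 26.6 F [-0.6  0.6 -0.2] M [ 0.07 -0.01  0.01]
units [-0.06 -0.04  0.17] mm [-2.9 -2.2  8.3] turn 0.02
```

View pics/s8z.png

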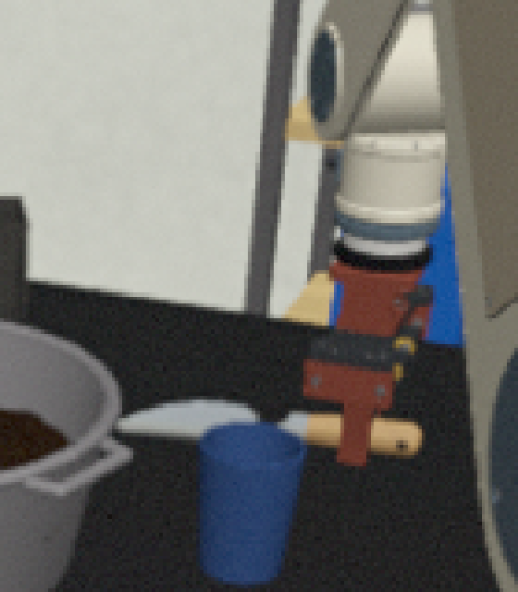

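View pics/top8.png

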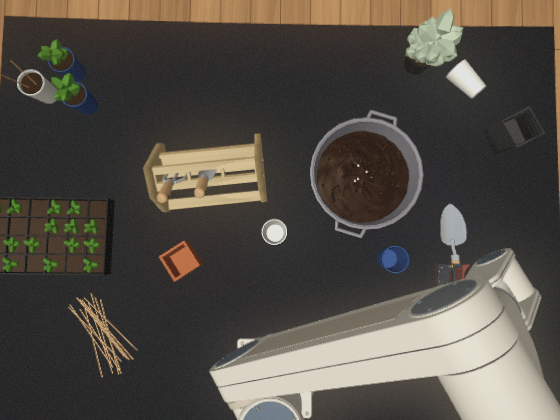

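```bash

python3 -m crank '[{"travel":[-0.03,0,0.12],"turn":0},{"travel":[0,0,0.04],"turn":0},{"travel":[0,0,0],"turn":0}]' 
python3 -m crank '[{"travel":[0,0,0],"turn":0},{"travel":[0,0,0],"turn":0},{"travel":[0,0,0],"turn":0}]' -0.1
python3 -c "
from h import *
tl()
go(341,-524,22,0)
for n in('top','side'):cv2.imwrite(f'pics/{n}9.png',imaging.get_image(n))"
 python3 -c "
import cv2
cv2.imwrite('pics/s9z.png',cv2.resize(cv2.imread('pics/side9.png')[60:220,310:450],None,fx=3.7,fy=3.7,interpolation=3))"
```

```text
t: 12.2
ee_pos: [304.7, -525.5, 25.1]
orientation: [3.134, 0.005, -0.019]
ft_force: [-1.4, 0.8, 0.8]
width: 26.4
t: 12.5
ee_pos: [305.4, -526.3, 25.8]
orientation: [3.132, 0.005, -0.017]
ft_force: [0.1, 0.0, -0.2]
width: 39.5
zaxis x,y deg [-0.63 -0.52] joints [-1.058  0.698  1.761 -0.022  0.68   0.527]
t 12.5 pos [ 305.4 -526.3   25.8] yaw 0.18 tilt 0.81 w 39.5 F [ 0.1  0.  -0.2] M [ 0.01  0.01 -0.03]
units [ 0.71 -0.04  0.07] mm [35.7 -2.2  3.4] turn 0.03
```

View pics/s9z.png

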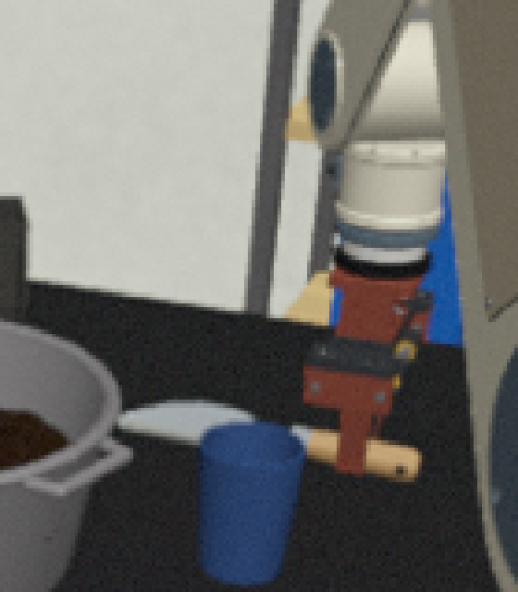

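```bash

python3 -m crank '[{"travel":[0.35,-0.02,0.03],"turn":0},{"travel":[0.3,0,0.05],"turn":0},{"travel":[0,0,0],"turn":0}]' 
python3 -c "
from h import *
tl()
go(341,-524,22,0)
for n in('top','side'):cv2.imwrite(f'pics/{n}10.png',imaging.get_image(n))"
 python3 -c "
import cv2
cv2.imwrite('pics/s10z.png',cv2.resize(cv2.imread('pics/side10.png')[60:220,310:450],None,fx=3.7,fy=3.7,interpolation=3))
cv2.imwrite('pics/t10z.png',cv2.resize(cv2.imread('pics/top10.png')[180:300,390:550],None,fx=4,fy=4,interpolation=3))"
```

```text
t: 12.9
ee_pos: [340.9, -525.5, 21.5]
orientation: [3.132, 0.003, -0.016]
ft_force: [-0.1, 0.4, 0.9]
width: 39.6
zaxis x,y deg [-0.58 -0.57] joints [-1.008  0.722  1.719 -0.022  0.697  0.577]
t 12.9 pos [ 340.9 -525.5   21.5] yaw 0.12 tilt 0.81 w 39.6 F [-0.1  0.4  0.9] M [ 0.   -0.01  0.01]
units [ 0.   -0.03 -0.01] mm [ 0.1 -1.5 -0.6] turn 0.02
```

View pics/s10z.png

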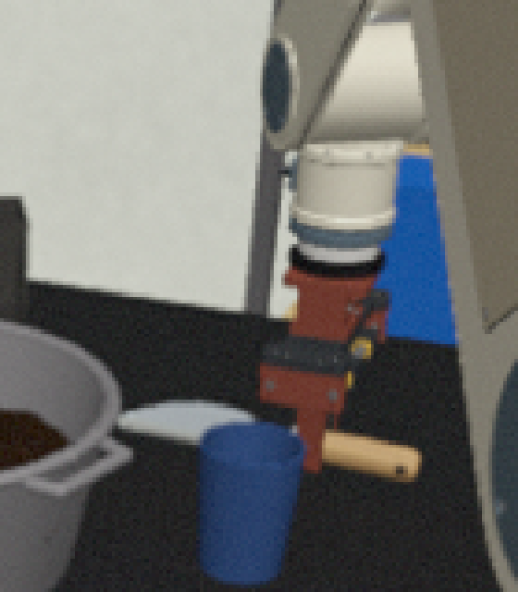

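View pics/t10z.png

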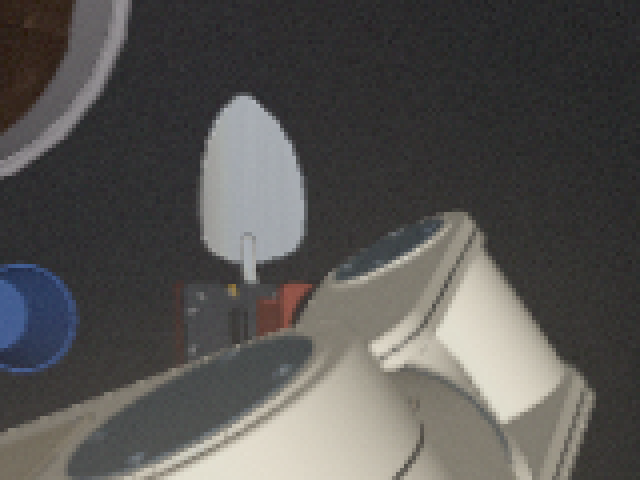

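```bash

python3 -m crank '[{"travel":[-0.08,-0.02,0],"turn":0.02},{"travel":[0,0,0],"turn":0}]' 
python3 -m crank '[{"travel":[0,0,0],"turn":0},{"travel":[0,0,0],"turn":0},{"travel":[0,0,0],"turn":0},{"travel":[0,0,0],"turn":0},{"travel":[0,0,0],"turn":0},{"travel":[0,0,0],"turn":0}]' -1
python3 -m crank '[{"travel":[0,0,-0.1],"turn":0},{"travel":[0,0,-0.3],"turn":0},{"travel":[0,0,-0.5],"turn":0},{"travel":[0,0,-0.4],"turn":0},{"travel":[0,0,-0.2],"turn":0},{"travel":[0,0,0],"turn":0}]' 
python3 -c "
from h import *
tl()
go(341,-524,300,0)
for n in('top','side'):cv2.imwrite(f'pics/{n}11.png',imaging.get_image(n))"
 python3 -c "
import cv2
cv2.imwrite('pics/s11z.png',cv2.resize(cv2.imread('pics/side11.png')[30:220,310:450],None,fx=3.1,fy=3.1,interpolation=3))"
```

```text
t: 13.2
ee_pos: [334.9, -523.6, 21.2]
orientation: [3.133, 0.001, -0.018]
ft_force: [1.1, 0.0, 0.4]
width: 39.4
t: 13.8
ee_pos: [333.9, -523.8, 21.3]
orientation: [3.133, -0.002, -0.018]
ft_force: [0.7, -0.5, -0.4]
width: 25.4
t: 14.4
ee_pos: [333.9, -522.3, 101.2]
orientation: [3.135, -0.001, -0.021]
ft_force: [-0.5, 0.5, -2.0]
width: 25.6
zaxis x,y deg [-0.77 -0.36] joints [-1.014  0.595  1.719 -0.02   0.83   0.571]
t 14.4 pos [ 333.9 -522.3  101.2] yaw -0.05 tilt 0.84 w 25.6 F [-0.5  0.5 -2. ] M [ 0.02  0.11 -0.01]
units [ 0.09  0.06 -3.98] mm [   4.4    3.  -198.8] turn -0.01
```

View pics/s11z.png

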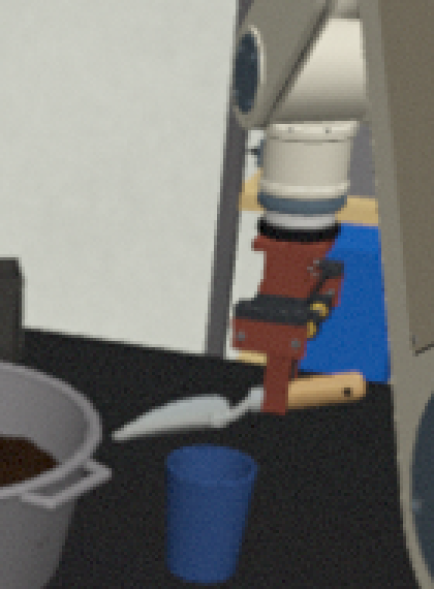

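View pics/top11.png

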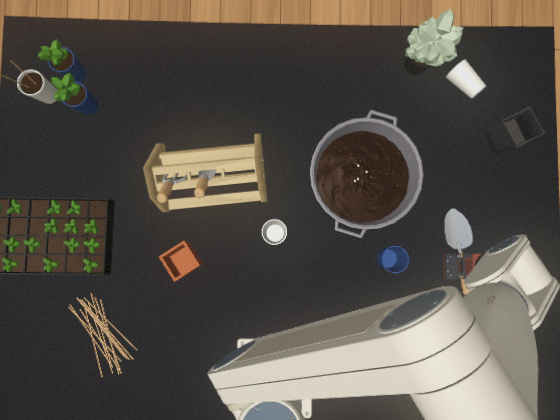

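```bash

python3 -m crank '[{"travel":[0,0,0],"turn":0},{"travel":[0,0,0],"turn":0},{"travel":[0,0,0],"turn":0},{"travel":[0,0,0],"turn":0},{"travel":[0,0,0],"turn":0},{"travel":[0,0,0],"turn":0},{"travel":[0,0,0],"turn":0},{"travel":[0,0,0],"turn":0}]' 
python3 -c "
from h import *
a=imaging.get_image('side');b=cv2.imread('pics/side11.png')
cv2.imwrite('pics/side12.png',a)
cv2.imwrite('pics/s12z.png',cv2.resize(np.hstack([b[120:190,330:440],a[120:190,330:440]]),None,fx=3.6,fy=3.6,interpolation=3))"
```

```text
t: 15.3
ee_pos: [332.0, -519.4, 95.4]
orientation: [-3.14, 0.001, 0.029]
ft_force: [-0.7, 0.8, -2.3]
width: 25.4
```

View pics/s12z.png

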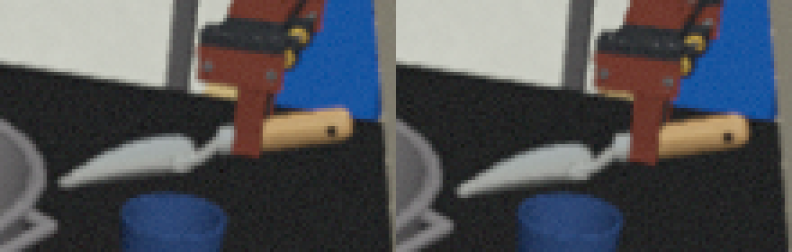

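```bash

python3 -m crank '[{"travel":[0,0,0.4],"turn":0},{"travel":[0,0,0.4],"turn":0},{"travel":[-0.02,0,0.3],"turn":0},{"travel":[-0.02,0,0.15],"turn":0},{"travel":[0,0,0.05],"turn":0},{"travel":[0,0,0],"turn":0}]' 
python3 -c "
from h import *
tl()
go(312,-522,20,0)"
```

```text
t: 15.95
ee_pos: [329.8, -521.5, 30.2]
orientation: [3.139, -0.002, -0.025]
ft_force: [-1.3, 0.2, -1.2]
width: 25.5
zaxis x,y deg [-0.9  -0.14] joints [-1.019  0.702  1.735 -0.022  0.711  0.57 ]
t 15.95 pos [ 329.8 -521.5   30.2] yaw -0.07 tilt 0.91 w 25.5 F [-1.3  0.2 -1.2] M [ 0.06 -0.08  0.01]
units [-0.35  0.01  0.21] mm [-17.6   0.5  10.5] turn -0.01
```

```bash

python3 -m crank '[{"travel":[0,0,0.14],"turn":0},{"travel":[0,0,0.05],"turn":0},{"travel":[0,0,0],"turn":0}]' 
python3 -m crank '[{"travel":[0,0,0],"turn":0},{"travel":[0,0,0],"turn":0},{"travel":[0,0,0],"turn":0}]' -0.1
python3 -m crank '[{"travel":[-0.22,0,0],"turn":0},{"travel":[-0.18,0,0],"turn":0},{"travel":[0,0,0],"turn":0}]' 
python3 -c "
from h import *
tl()
go(308,-522,19.5,0)
for n in('top','side'):cv2.imwrite(f'pics/{n}13.png',imaging.get_image(n))"
 python3 -c "
import cv2
cv2.imwrite('pics/s13z.png',cv2.resize(cv2.imread('pics/side13.png')[100:220,310:450],None,fx=4,fy=4,interpolation=3))"
```

```text
t: 16.25
ee_pos: [330.0, -522.5, 21.7]
orientation: [3.137, -0.002, -0.023]
ft_force: [-1.0, 0.2, 0.6]
width: 25.7
t: 16.55
ee_pos: [330.7, -523.1, 22.6]
orientation: [3.135, -0.002, -0.021]
ft_force: [-0.5, 0.2, 0.2]
width: 39.0
t: 16.85
ee_pos: [309.2, -523.1, 23.1]
orientation: [3.135, -0.001, -0.021]
ft_force: [-0.7, -0.0, 0.4]
width: 39.8
zaxis x,y deg [-0.76 -0.38] joints [-1.049  0.703  1.76  -0.024  0.679  0.54 ]
t 16.85 pos [ 309.2 -523.1   23.1] yaw -0.02 tilt 0.85 w 39.8 F [-0.7 -0.   0.4] M [ 0.06  0.   -0.03]
units [-0.02 -0.02  0.07] mm [-1.2 -1.1  3.6] turn -0.0
```

View pics/s13z.png

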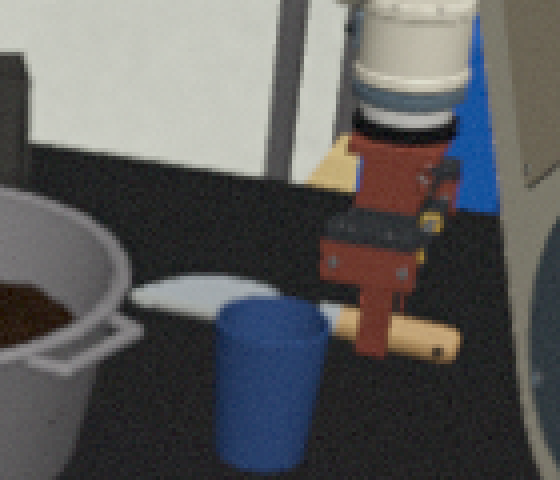

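```bash

python3 -m crank '[{"travel":[0,-0.02,0.08],"turn":0},{"travel":[0,0,0.02],"turn":0},{"travel":[0,0,0],"turn":0}]' 
python3 -m crank '[{"travel":[0,0,0],"turn":0},{"travel":[0,0,0],"turn":0},{"travel":[0,0,0],"turn":0},{"travel":[0,0,0],"turn":0},{"travel":[0,0,0],"turn":0},{"travel":[0,0,0],"turn":0},{"travel":[0,0,0],"turn":0}]' -1
python3 -m crank '[{"travel":[0,0,-0.1],"turn":0},{"travel":[0,0,-0.15],"turn":0},{"travel":[0,0,-0.2],"turn":0},{"travel":[0,0,-0.25],"turn":0},{"travel":[0,0,-0.3],"turn":0},{"travel":[0,0,-0.3],"turn":0},{"travel":[0,0,-0.2],"turn":0},{"travel":[0,0,-0.1],"turn":0}]' 
python3 -c "
from h import *
tl()
go(341,-524,300,0)
for n in('top','side'):cv2.imwrite(f'pics/{n}14.png',imaging.get_image(n))"
 python3 -c "
import cv2
cv2.imwrite('pics/s14z.png',cv2.resize(cv2.imread('pics/side14.png')[100:220,310:450],None,fx=4,fy=4,interpolation=3))"
```

```text
t: 17.25
ee_pos: [310.3, -522.6, 17.8]
orientation: [3.134, -0.001, -0.019]
ft_force: [-0.2, -0.6, 0.0]
width: 39.3
t: 17.95
ee_pos: [310.5, -522.3, 17.7]
orientation: [3.134, 0.0, -0.02]
ft_force: [-0.1, 0.7, 0.4]
width: 26.4
t: 18.75
ee_pos: [311.6, -521.4, 105.1]
orientation: [3.134, 0.001, -0.02]
ft_force: [-0.2, 0.5, -2.4]
width: 26.2
zaxis x,y deg [-0.74 -0.41] joints [-1.045  0.574  1.747 -0.02   0.82   0.539]
t 18.75 pos [ 311.6 -521.4  105.1] yaw 0.03 tilt 0.85 w 26.2 F [-0.2  0.5 -2.4] M [0.03 0.12 0.05]
units [ 0.54  0.08 -3.91] mm [  26.9    4.  -195.3] turn 0.01
```

View pics/s14z.png

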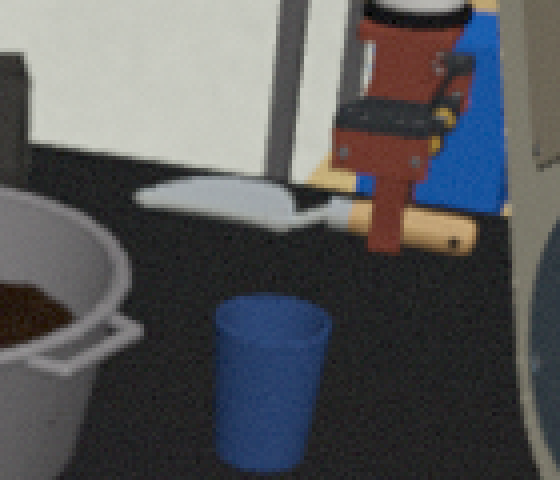

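```bash

python3 -m crank '[{"travel":[0,0,-0.2],"turn":0},{"travel":[0,0,-0.35],"turn":0},{"travel":[0,0,-0.45],"turn":0},{"travel":[0,0,-0.5],"turn":0},{"travel":[0,0,-0.5],"turn":0},{"travel":[0,0,-0.4],"turn":0},{"travel":[0,0,-0.3],"turn":0},{"travel":[0,0,-0.2],"turn":0},{"travel":[0,0,-0.1],"turn":0}]' 
python3 -c "
from h import *
tl()
go(451,-244,260,0)
for n in('top','side'):cv2.imwrite(f'pics/{n}15.png',imaging.get_image(n))"
python3 -c "
import cv2
cv2.imwrite('pics/s15z.png',cv2.resize(cv2.imread('pics/side15.png')[40:200,310:460],None,fx=3.7,fy=3.7,interpolation=3))
cv2.imwrite('pics/t15z.png',cv2.resize(cv2.imread('pics/top15.png')[180:300,390:550],None,fx=4,fy=4,interpolation=3))"
```

```text
t: 19.75
ee_pos: [311.8, -517.4, 257.6]
orientation: [-3.138, -0.001, 0.03]
ft_force: [0.9, 0.4, -2.3]
width: 26.2
zaxis x,y deg [-1.09  0.19] joints [-1.041  0.379  1.654 -0.016  1.122  0.536]
t 19.75 pos [ 311.8 -517.4  257.6] yaw 0.04 tilt 1.11 w 26.2 F [ 0.9  0.4 -2.3] M [-0.04  0.16 -0.08]
units [ 2.79 -5.47 -0.08] mm [ 139.3 -273.3   -4.2] turn 0.01
```

View pics/s15z.png

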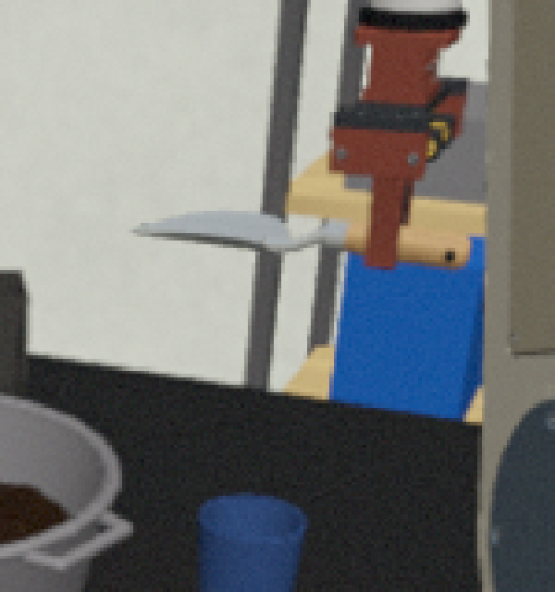

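View pics/t15z.png

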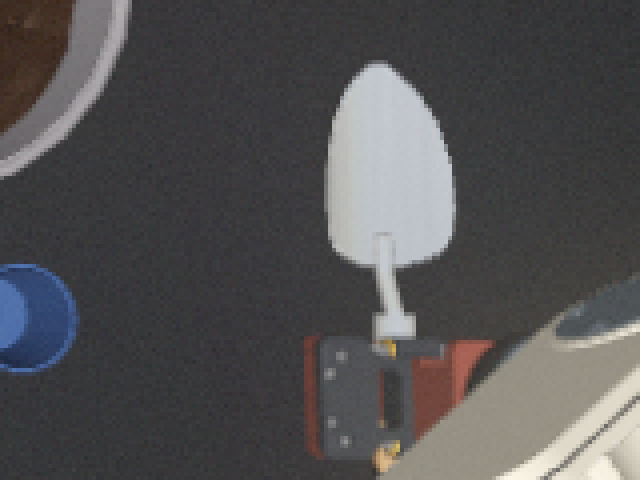

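```bash
python3 -c "
from h import *
np.set_printoptions(precision=1,suppress=True)
T=tri((484.5,195.5),(345.9,102.2));print('tip',T)
C,D=ray('side',435.7,108.9);print('end',C+D*(-519-C[1])/D[1])
C,D=ray('side',310+340/3.7,40+235/3.7);print('ferrule',C+D*(-519-C[1])/D[1])
C,D=ray('side',345.9,102.2);print('tip side only',C+D*(-517-C[1])/D[1])
"
```

```text
tip (array([ 511.9, -517.3,  241.5]), np.float64(1.9672088600293969))
end [ 254.6 -519.   252.7]
ferrule [ 347.9 -519.   256.3]
tip side only [ 512.9 -517.   241.5]
```

```bash

python3 -m crank '[{"travel":[0.1,-0.2,0],"turn":0},{"travel":[0.15,-0.3,0],"turn":0},{"travel":[0.2,-0.42,0],"turn":0},{"travel":[0.2,-0.42,0],"turn":0},{"travel":[0.2,-0.42,0],"turn":0},{"travel":[0.2,-0.42,0],"turn":0},{"travel":[0.2,-0.42,0],"turn":0},{"travel":[0.2,-0.42,0],"turn":0},{"travel":[0.2,-0.42,0],"turn":0},{"travel":[0.2,-0.42,0],"turn":0}]' 
python3 -c "
from h import *
tl()
go(442,-244.5,245,0)"
```

```text
t: 20.85
ee_pos: [405.5, -304.7, 248.0]
orientation: [-3.124, 0.001, 0.046]
ft_force: [0.0, 0.3, -1.9]
width: 26.3
zaxis x,y deg [-1.68  1.01] joints [-0.665  0.255  1.859 -0.005  1.062  0.908]
t 20.85 pos [ 405.5 -304.7  248. ] yaw -0.01 tilt 1.97 w 26.3 F [ 0.   0.3 -1.9] M [-0.01  0.15  0.08]
units [ 0.73 -1.2   0.06] mm [ 36.6 -60.2   2.9] turn -0.0
```

```bash

python3 -m crank '[{"travel":[0.2,-0.35,0],"turn":0},{"travel":[0.2,-0.3,0],"turn":0},{"travel":[0.15,-0.2,0],"turn":0},{"travel":[0.08,-0.1,0],"turn":0},{"travel":[0,0,0],"turn":0},{"travel":[0,0,0],"turn":0}]' 
python3 -c "
from h import *
tl()
go(442,-244.5,245,0)
for n in('top','side'):cv2.imwrite(f'pics/{n}16.png',imaging.get_image(n))"
python3 -c "
import cv2
cv2.imwrite('pics/s16z.png',cv2.resize(cv2.imread('pics/side16.png')[40:240,210:410],None,fx=3,fy=3,interpolation=3))
cv2.imwrite('pics/t16z.png',cv2.resize(cv2.imread('pics/top16.png')[90:290,290:490],None,fx=3,fy=3,interpolation=3))"
```

```text
t: 21.45
ee_pos: [436.9, -246.3, 244.7]
orientation: [-3.118, -0.01, 0.056]
ft_force: [0.5, -0.4, -2.1]
width: 26.5
zaxis x,y deg [-2.04  1.29] joints [-5.380e-01  2.540e-01  1.869e+00  1.000e-03  1.061e+00  1.026e+00]
t 21.45 pos [ 436.9 -246.3  244.7] yaw 0.38 tilt 2.42 w 26.5 F [ 0.5 -0.4 -2.1] M [ 0.07  0.19 -0.03]
units [ 0.1  -0.03 -0.01] mm [ 5.1 -1.7 -0.4] turn 0.07
```

View pics/s16z.png

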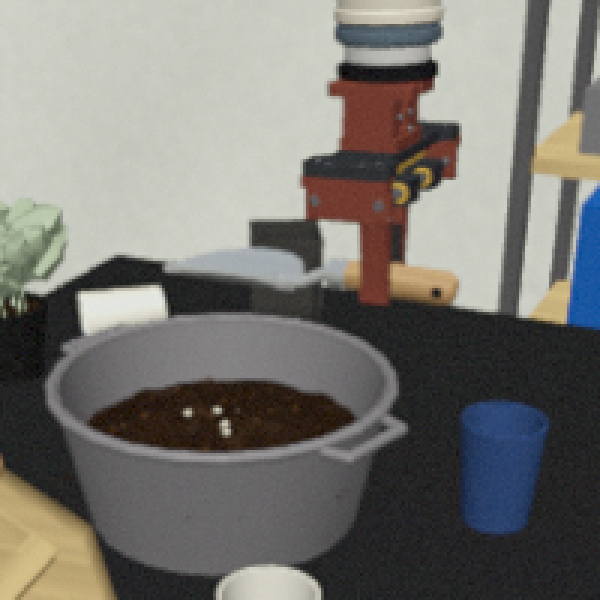

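View pics/t16z.png

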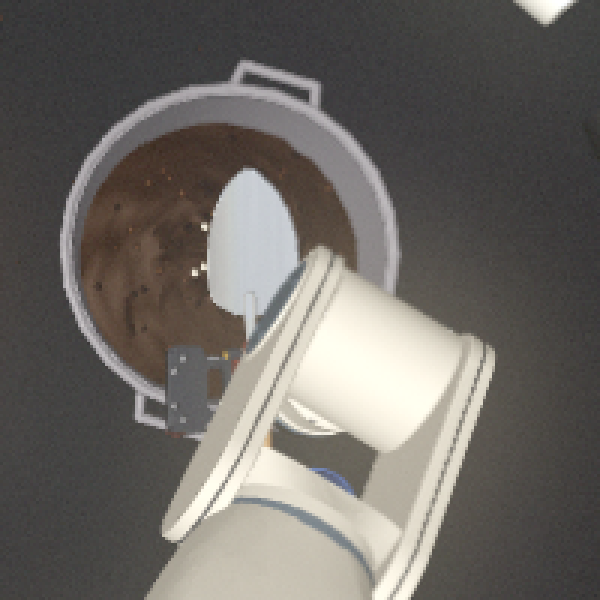

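```bash
python3 -c "
from h import *
np.set_printoptions(precision=1,suppress=True)
T=tri((373.3,146),(264.3,128.3));print('tip',T)
C,D=ray('side',361.7,134);E=C+D*(-246-C[1])/D[1];print('end',E)
tx=T[0];print('pitch',np.degrees(np.arctan2(tx[2]+16.5-E[2],tx[0]-E[0])),'blade mid ~',E+(tx-E)*198/260)
# side-plane tip
C,D=ray('side',264.3,128.3);print(C+D*(-244-C[1])/D[1])
"
```

```text
tip (array([ 637.1, -245. ,  226.1]), np.float64(3.4639775730085103))
end [ 378.5 -246.   248.7]
pitch -1.3531135604282198 blade mid ~ [ 575.5 -245.2  231.5]
[ 638.5 -244.   226.3]
```

```bash

python3 -m crank '[{"travel":[0.07,-0.01,0],"turn":0.03},{"travel":[0.06,-0.01,0],"turn":0.02},{"travel":[0,0,0],"turn":0},{"travel":[0,0,0],"turn":0},{"travel":[0,0,0],"turn":0}]' 
python3 -c "
from h import *
tl()
go(443,-244.5,245,0)
for n in('top','side'):cv2.imwrite(f'pics/{n}17.png',imaging.get_image(n))
print(np.round(ctrl.get_obs()['qvel'],4))
go(443,-244.5,245,0)"
python3 -c "
import cv2
cv2.imwrite('pics/s17z.png',cv2.resize(cv2.imread('pics/side17.png')[40:240,210:410],None,fx=3,fy=3,interpolation=3))
cv2.imwrite('pics/t17z.png',cv2.resize(cv2.imread('pics/top17.png')[90:290,290:490],None,fx=3,fy=3,interpolation=3))"
```

```text
t: 22.05
ee_pos: [443.3, -247.4, 244.6]
orientation: [-3.119, 0.005, 0.055]
ft_force: [-0.1, -0.2, -1.8]
width: 26.1
zaxis x,y deg [-2.02  1.28] joints [-5.330e-01  2.630e-01  1.857e+00  1.000e-03  1.064e+00  1.040e+00]
t 22.05 pos [ 443.3 -247.4  244.6] yaw -0.16 tilt 2.39 w 26.1 F [-0.1 -0.2 -1.8] M [ 0.11  0.12 -0.02]
units [-0.01 -0.06 -0.01] mm [-0.3 -2.9 -0.3] turn -0.03
[-0.0005 -0.0024  0.001   0.0003 -0.0014 -0.0003]
t 22.15 pos [ 443.3 -247.3  244.6] yaw -0.15 tilt 2.39 w 26.3 F [ 0.3 -0.2 -2.6] M [-0.01  0.1   0.03]
units [-0.01 -0.06 -0.01] mm [-0.3 -2.8 -0.3] turn -0.03
```

View pics/s17z.png

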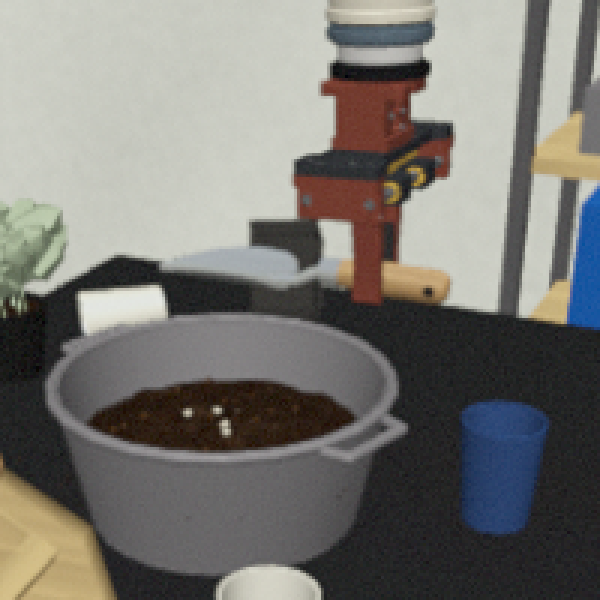

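View pics/top17.png

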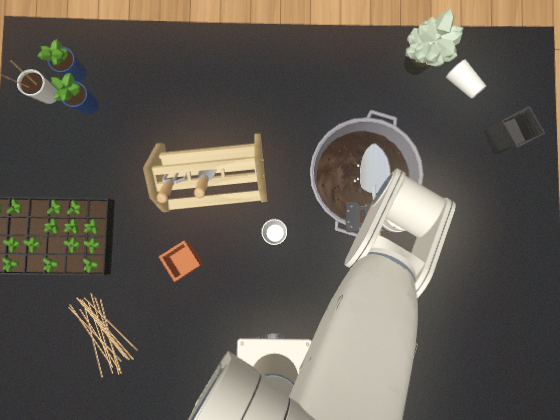

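```bash
python3 -c "
from h import *
np.set_printoptions(precision=1,suppress=True)
T=tri((290+248/3+0.3,144.0),(210+160/3,40+266/3));C,D=ray('side',210+449/3,40+283/3);E=C+D*(-247-C[1])/D[1];print(T,E,np.degrees(np.arctan2(T[0][2]+16.5-E[2],T[0][0]-E[0])))
from workcell import workorder
print(workorder.close_job())"
```

```text
(array([ 641.6, -245. ,  224.6]), np.float64(0.9717113419829837)) [ 383.6 -247.   246.8] -1.2682207138825057
the job is handed in; nothing more can be done
None
```

I drew the broad trowel out of the slot nearest the tub and handed in the job with it held over the middle of the tub, hollow side up and nearly level. The job took about 22 s of the 45 s allowed, and no verdict is reported.

**How it was levelled:** The moves only allow turning about the vertical tool axis. I pivoted the trowel in the jaws by resting its tip on the open table, laid it flat, and re-gripped it before carrying it over.

**Last checks before handing in:**

| Check | Result |
|---|---|
| Pitch | about 1.3° tip-down |
| Sideways lean of the gripper (blade roll not measured directly) | about 1.3° |
| Blade middle | about (580, -246), against a tub centre of (583, -244) |
| Tip height | about 225 mm, roughly 90 mm above the rim |
| Arm motion | joint speeds near zero, grip opening steady at about 26 mm |

In the last pictures the other two tools, the cups and the pot stand where they were. I saw no contact with the tub at any point.

**What failed along the way:** My first re-grip was too close to the metal collar, and the blade sagged tip-down when lifted. I laid it down again and gripped further back on the handle, and it held through the lift and the move. The gripper also picked up about 2.4° of tilt during the moves, which I left uncorrected.

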